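# Click shut the cover of the parts tray

## Task

The cover lies loosely on the pale blue parts tray: with closed fingertips, press down the white rim section on each of its four sides until every one has clicked shut, level with the corner blocks. Only press: the tray stays standing where it is, never lifted or shoved along, and the little brass piece on the cover and everything around the tray is left where it stands. Then draw the hand clear.

Things in the scene. Friction and masses are not known exactly. Their poses are not given: they have to be found in the camera images.
- tray: pale blue tray of small parts with its cover on, loose on a dark mat, 0.75 kg. 170 mm (its x) by 240 mm (its y). Origin: centre of the underside, z up; at yaw 0 x points away from the robot. On top: a fixed clear middle panel 120 x 190 mm (top at 48 mm), four fixed blue corner blocks 24 x 24 mm (tops at 50 mm) and between them, along the sides, four white rim sections, each snapping down by itself.
- press_near (a point): middle of the top face of the near white rim section (at tray x = -73 mm (the side nearest the robot), 188 mm long along tray y, 24 mm wide, 12 mm thick). The point moves with the section: 57 mm above the table while unclipped, 50 mm (level with the corner blocks) when clicked shut.
- rim_near (a joint): how far the near rim section has gone down, in m: 0 = unclipped, 7 mm proud of the corner blocks; 0.007 = clicked shut, on its stop. It slides straight down wherever along its length it is pressed. A spring catch resists, hardest at first (about 7 N), until about 4 mm down, then snaps it shut and keeps it shut; released sooner, it springs back up.
- press_far (a point): middle of the top face of the far white rim section (at tray x = +73 mm (the side farthest from the robot), 188 mm long along tray y, 24 mm wide, 12 mm thick). The point moves with the section: 57 mm above the table while unclipped, 50 mm (level with the corner blocks) when clicked shut.
- rim_far (a joint): how far the far rim section has gone down, in m: 0 = unclipped, 7 mm proud of the corner blocks; 0.007 = clicked shut, on its stop. It slides straight down wherever along its length it is pressed. A spring catch resists, hardest at first (about 7 N), until about 4 mm down, then snaps it shut and keeps it shut; released sooner, it springs back up.
- press_left (a point): middle of the top face of the left white rim section (at tray y = +108 mm, 118 mm long along tray x, 24 mm wide, 12 mm thick). The point moves with the section: 57 mm above the table while unclipped, 50 mm (level with the corner blocks) when clicked shut.
- rim_left (a joint): how far the left rim section has gone down, in m: 0 = unclipped, 7 mm proud of the corner blocks; 0.007 = clicked shut, on its stop. It slides straight down wherever along its length it is pressed. A spring catch resists, hardest at first (about 7 N), until about 4 mm down, then snaps it shut and keeps it shut; released sooner, it springs back up.
- press_right (a point): middle of the top face of the right white rim section (at tray y = -108 mm, 118 mm long along tray x, 24 mm wide, 12 mm thick). The point moves with the section: 57 mm above the table while unclipped, 50 mm (level with the corner blocks) when clicked shut.
- rim_right (a joint): how far the right rim section has gone down, in m: 0 = unclipped, 7 mm proud of the corner blocks; 0.007 = clicked shut, on its stop. It slides straight down wherever along its length it is pressed. A spring catch resists, hardest at first (about 7 N), until about 4 mm down, then snaps it shut and keeps it shut; released sooner, it springs back up.
- finial: small turned brass piece standing loose on the clear panel of the cover, 26 mm diameter, 26 mm tall; origin centre of its underside. Stays where it is.
- jar: amber glass jar with black cap, 48 mm diameter, 60 mm tall, standing beside the tray on its left; origin centre of its underside. Bystander.
- driver: screwdriver with wooden handle lying beside the tray on its right, roughly along that side; about 200 mm long, under 30 mm high. Bystander.
- carton: small closed cardboard carton, 60 x 50 x 100 mm tall, to the left; origin centre of its underside. Bystander.
- mallet: hammer lying to the right, about 260 mm long, under 30 mm high. Bystander.
- pot: white ceramic cup, 64 mm diameter, 70 mm tall, to the right; origin centre of its underside. Bystander.
- spool: copper cylinder, 44 mm diameter, 40 mm tall, to the left; origin centre of its underside. Bystander.

How it is judged:
By the outcome, as a careful person would: the job done as asked, in the order asked, and still so for the second after the job is handed in, with the robot touching nothing.
It also fails if it takes over 51 s, if anything falls off the work surface, if the arm or the gripper's body presses on something with over 40 N, if the wrist force passes 120 N, or if a joint passes its speed limit or range.

## Robot

A 7-joint arm with a two-finger parallel gripper is mounted at the origin on the work surface. World frame = base frame: x ahead of the robot, y to its left, z up, the work surface at z = 0. Lengths are in m, angles in rad, forces in N, time in s.
With the tool pointing down it reaches from about 0.4 to 0.85 m from the base axis. Payload 4.5 kg.
Tool frame: the origin (TCP) lies midway between the tips of the shut fingers; the grasp point (between the pads) lies 19 mm behind it; z points along the fingers, y is the line along which they close (so a half turn about z gives the same grasp; the last joint's range is limited). The gripper opens to 88 mm and grips with 3 to 60 N. Pads are 18 mm wide; open, the fingers measure 123 mm over their backs; the gripper's body (75 mm by 187 mm) begins 45 mm behind the grasp point.
Start: joints at [1.18, 0.689, -0.195, 1.565, 0.157, 0.902, -0.215], TCP at [0.258, -0.569, 0.239] pointing down, gripper open.
Joint ranges: [-3.01, 3.01], [-0.46, 2.08], [-1.47, 1.51], [0.13, 2.56], [-1, 4.14], [0.04, 2.09], [-2.66, 2.66]. Speed limits (rad/s): [2.57, 2.57, 3.14, 3.14, 3.14, 3.14, 3.14].

## Interface

Orientations are given as a unit quaternion [x, y, z, w].
In Python, from plant import r gives the robot as it stands.
- The arm moves only by the tool carry_out, never from a script. Its argument "plan" is a list of rows, each an object with "rot": the turn, a rotation vector about the tool's x, y, z in rad, a list of three; "xyz": the shift along the tool's x, y, z in m, a list of three; "grip": the closure in counts, from 0 (fully open) to 255 (shut). In form: [{"rot": [wx, wy, wz], "xyz": [dx, dy, dz], "grip": grip}, ...]. A call has 1 to 8 rows; each row is the pose to reach, as a shift and turn from the pose commanded when the call began, along the tool's axes at that moment; what a row does not reach only later rows make up. A row lasts 1/12 s, in which the tool goes at most 41.7 mm and 7.16 degrees, less where a joint would pass 70% of its speed; a pose out of reach is approached as far as the arm can. A call with a gripper value outside its range is refused whole. The fingers move at their own pace and stop on an object; "squeeze" is the grip in N (left out, the last holds). Time passes only in rows, so rows that repeat a pose let the fingers close. It gives the time, the measured TCP pose, the force, the opening and the grip force at its end, in the units of the state.
- r.get_state(): the state, without advancing time (a new reading comes with each control period).
- r.snapshot(name): name is "scene" or "top"; returns the picture (480x640x3 uint8, red, green, blue); there is no depth.
- r.camera_params(name): a dict with "fx", "fy", "cx", "cy" (pixels), "distortion" ([k1, k2, p1, p2, k3] as OpenCV has them; the pictures are not rectified), "position" and "attitude" of the camera in the world. Camera axes: x right, y down, z forward; pixel columns grow to the right and rows downward; lengths in m; the calibration is good to about 2 mm. A picture is of the moment at which its call begins. camera_params takes no time and is no camera call.
- r.finish_job(): hands the job in; it is judged then, once.
The state is a dict: "clock": time; "q": joint angles; "qd": joint speeds; "joint_torque": joint torques, N m; "tool_pos": TCP position; "eef_rot": TCP orientation; "contact_force": force on the tool from outside, world axes, zero at the start; "moment": the same for the moment, N m; "opening": opening from 0.0 (shut) to 1.0 (fully open); "finger_force": force on a finger pad.
Only numpy, scipy, OpenCV 4.12 (cv2) and the standard library are available. Lean on these libraries where they do the work, as an engineer would, in place of code of your own. Each camera call takes 0.05 s, during which the arm holds its last target. There are 200 camera calls.

## Working session

There is one attempt and no reset: what is moved stays moved. The work goes in short steps, Python scripts to look and compute and a tool call to move; the robot and the scene stay as the last step left them, time stands still between calls to the robot, and variables do not carry over. Pictures are saved under pics/ and viewed, at most 10 in all, crops included, and the job is handed in when it is done.

Besides the shell and the picture viewer there is one more tool, called after "Emit:" by a JSON object that holds its "api" and its "payload". carry_out: Moves the arm, as the interface text tells. Its arguments: {"type":"object","properties":{"plan":{"type":"array"},"squeeze":{"type":"number"}},"required":["plan"]}

```bash
mkdir -p pics; ls; python3 - <<'E'
from plant import r
import cv2
for n in("scene","top"):
    cv2.imwrite(f"pics/{n}0.png",r.snapshot(n)[...,::-1]); print(r.camera_params(n))
s=r.get_state();print(s)
E
```

```text
pics
{'fx': 443.67202444788035, 'fy': 443.67202444788035, 'cx': 317.9287228649712, 'cy': 241.22575680495987, 'distortion': array([0.01748417, 0.        , 0.        , 0.        , 0.        ]), 'position': array([1.06733794, 0.35594391, 0.83006925]), 'attitude': array([ 0.42831624,  0.83867543, -0.3002358 , -0.15174713])}
{'fx': 566.3214924056268, 'fy': 566.3214924056268, 'cx': 319.23712739900725, 'cy': 229.31590785508288, 'distortion': array([-0.18585231,  0.        ,  0.        ,  0.        ,  0.        ]), 'position': array([0.4354926 , 0.00892098, 1.28794059]), 'attitude': array([-0.70593255,  0.70641729, -0.04010614,  0.03202106])}
{'clock': 0.1, 'q': array([ 1.1797968 ,  0.68991429, -0.1945506 ,  1.56620724,  0.15730229,
        0.90245821, -0.21514128]), 'qd': array([-8.88561358e-04, -3.27383588e-03,  1.35800039e-03, -2.05865369e-03,
        2.11731190e-03, -5.02932359e-04, -2.95173883e-05]), 'joint_torque': array([-3.36958292e-03, -5.28504968e+01, -1.27127822e+00, -1.53838384e+01,
       -5.25069726e-02,  2.01526513e-03,  2.37943698e-05]), 'tool_pos': array([ 0.25734189, -0.56896799,  0.23799088]), 'eef_rot': array([ 9.77521634e-01,  2.10833629e-01, -2.11972402e-04, -7.68698178e-04]), 'contact_force': array([-0.78818851,  0.18940971, -1.00207961]), 'moment': array([-0.03270564, -0.0252289 , -0.07056819]), 'finger_force': 0.0, 'opening': 1.0004194289056692}
```

View pics/top0.png

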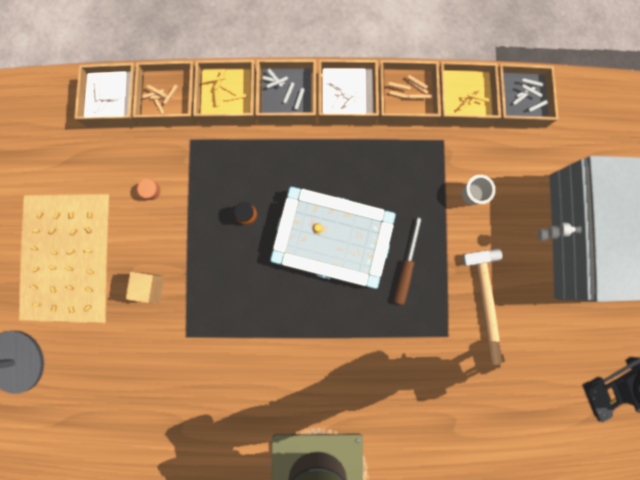

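View pics/scene0.png

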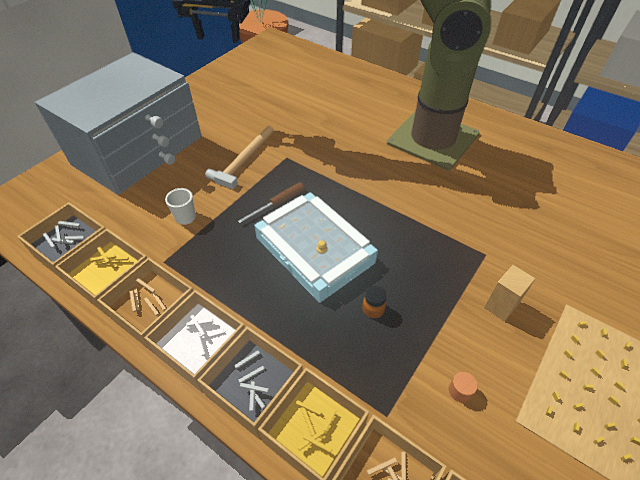

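The top view shows the tray centred near (334,238), the finial at (318,228), the jar at (245,213) and the driver at (407,265). The scene view agrees with this layout. Next I measure the rim sections.

```bash
cat > h.py <<'E'
import numpy as np, cv2
from scipy.spatial.transform import Rotation as R
from plant import r
def cast(n,px,z):
    c=r.camera_params(n);K=np.array([[c['fx'],0,c['cx']],[0,c['fy'],c['cy']],[0,0,1]])
    u=cv2.undistortPoints(np.float64(px).reshape(-1,1,2),K,c['distortion'])[:,0]
    d=R.from_quat(c['attitude']).apply(np.c_[u,np.ones(len(u))]);p=c['position']
    return p+d*((z-p[2])/d[:,2])[:,None]
E
python3 - <<'E'
from h import *
for n,(x0,y0,x1,y1) in (("top",(255,175,402,300)),("scene",(240,180,385,305))):
    im=cv2.imread(f"pics/{n}0.png");hsv=cv2.cvtColor(im,cv2.COLOR_BGR2HSV)
    m=((hsv[...,1]<22)&(hsv[...,2]>190)).astype(np.uint8)
    k=np.zeros_like(m);k[y0:y1,x0:x1]=1;m*=k
    N,l,s,c=cv2.connectedComponentsWithStats(m,connectivity=4)
    for i in range(1,N):
        if s[i,4]>60:
            q=cv2.findContours((l==i).astype(np.uint8),0,1)[0][0][:,0]
            w=cast(n,q,.057)[:,:2].astype(np.float32)
            print(n,s[i],cv2.minAreaRect(w),cast(n,[c[i]],.057).round(4))
    cv2.imwrite(f"pics/{n}_c.png",np.hstack([cv2.resize(a[y0:y1,x0:x1],None,fx=2.6,fy=2.6,interpolation=0) for a in (im,cv2.merge([m*255]*3))]))
    g=(hsv[...,0]>15)&(hsv[...,0]<32)&(hsv[...,1]>120)&(k>0);ys,xs=np.nonzero(g);print("brass",cast(n,[[xs.mean(),ys.mean()]],.061))
E
```

```text
top [ 274  189  119   96 7813] ((0.5458894371986389, -0.03616835176944733), (0.24306213855743408, 0.17302513122558594), 75.89906311035156) [[ 0.5444 -0.0363  0.057 ]]
top [369 277   9   9  63] ((0.4481613337993622, -0.12192700803279877), (0.01713682897388935, 0.017052626237273216), 78.50202178955078) [[ 0.4483 -0.122   0.057 ]]
brass [[ 0.5641264  -0.00130103  0.061     ]]
scene [263 196  45  27 360] ((0.5197293758392334, -0.14037492871284485), (0.02405250258743763, 0.11779759079217911), 75.41727447509766) [[ 0.5218 -0.1407  0.057 ]]
scene [310 197  59  50 629] ((0.4766904413700104, -0.01727832853794098), (0.18671514093875885, 0.024687232449650764), 75.55419158935547) [[ 0.478  -0.0122  0.057 ]]
scene [261 225  59  56 777] ((0.616502046585083, -0.05367385596036911), (0.18695496022701263, 0.025898611173033714), 75.93975067138672) [[ 0.6187 -0.0476  0.057 ]]
scene [322 248  47  35 505] ((0.5734847187995911, 0.06811193376779556), (0.025322506204247475, 0.1170952320098877), 75.59162139892578) [[0.5758 0.068  0.057 ]]
brass [[ 0.39873501 -0.05989754  0.061     ]]
```

View pics/top_c.png

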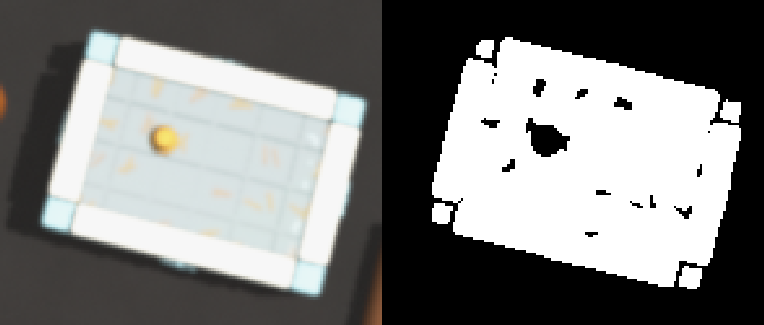

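The scene-view rectangles measure 187x25 and 118x24 mm, as they should. Both views put the centre at (0.546,-0.036), and the yaw is about -14.4°.

```bash
cat >> h.py <<'E'
T=dict(near=(.4767,-.0173),far=(.6165,-.0537),left=(.5735,.0681),right=(.5197,-.1404))
YAW=-14.4
def go(name,z):
    "tool-frame shift/turn to bring the closed tips over a section, finger line along it"
    s=r.get_state();A=R.from_quat(s['eef_rot']);best=None
    for k in (0,180):
        ang=np.radians((YAW+90 if name in('near','far') else YAW)+k)
        y=np.array([np.cos(ang),np.sin(ang),0]);zz=np.array([0,0,-1.])
        B=R.from_matrix(np.c_[np.cross(y,zz),y,zz]);v=(A.inv()*B).as_rotvec()
        if best is None or np.linalg.norm(v)<np.linalg.norm(best): best=v
    print(name,'xyz',A.inv().apply(np.r_[T[name],z]-s['tool_pos']).round(4),'rot',best.round(3),'z',s['tool_pos'].round(4),'F',s['contact_force'].round(1),'t',s['clock'],'q7',s['q'][6].round(2),'op',round(s['opening'],3))
E
python3 -c "
from h import *
for n in T: go(n,.15)"
```

```text
near xyz [ 0.4273 -0.4121  0.0886] rot [-0.002  0.001  0.676] z [ 0.2573 -0.569   0.238 ] F [-0.8  0.2 -1. ] t 0.1 q7 -0.22 op 1.0
far xyz [ 0.5396 -0.3213  0.0885] rot [-0.002  0.001  0.676] z [ 0.2573 -0.569   0.238 ] F [-0.8  0.2 -1. ] t 0.1 q7 -0.22 op 1.0
left xyz [ 0.5507 -0.45    0.0887] rot [-0.002 -0.001 -0.895] z [ 0.2573 -0.569   0.238 ] F [-0.8  0.2 -1. ] t 0.1 q7 -0.22 op 1.0
right xyz [ 0.4157 -0.2822  0.0884] rot [-0.002 -0.001 -0.895] z [ 0.2573 -0.569   0.238 ] F [-0.8  0.2 -1. ] t 0.1 q7 -0.22 op 1.0
```

Emit:
{"api": "carry_out", "payload": {"plan": [{"rot": [0,0,-0.895],"xyz": [0.416,-0.282,0.06],"grip": 255},{"rot": [0,0,-0.895],"xyz": [0.416,-0.282,0.06],"grip": 255},{"rot": [0,0,-0.895],"xyz": [0.416,-0.282,0.06],"grip": 255},{"rot": [0,0,-0.895],"xyz": [0.416,-0.282,0.06],"grip": 255},{"rot": [0,0,-0.895],"xyz": [0.416,-0.282,0.06],"grip": 255},{"rot": [0,0,-0.895],"xyz": [0.416,-0.282,0.06],"grip": 255},{"rot": [0,0,-0.895],"xyz": [0.416,-0.282,0.06],"grip": 255},{"rot": [0,0,-0.895],"xyz": [0.416,-0.282,0.06],"grip": 255}], "squeeze": 10}}

```text
clock: 0.77
tool_pos: [0.431, -0.2857, 0.1988]
eef_rot: [0.789, 0.615, 0.0, -0.0]
contact_force: [0.5, 0.4, 0.6]
opening: 0.418
finger_force: 0.0
```

```bash
python3 -c "
from h import *
go('right',.1)"
```

```text
right xyz [0.1625 0.0507 0.0988] rot [-0.    -0.     0.005] z [ 0.431  -0.2857  0.1988] F [0.5 0.4 0.6] t 0.7667 q7 -0.13 op 0.418
```

Emit:
{"api": "carry_out", "payload": {"plan": [{"rot": [0,0,0],"xyz": [0.16,0.05,0.09],"grip": 255},{"rot": [0,0,0],"xyz": [0.16,0.05,0.09],"grip": 255},{"rot": [0,0,0],"xyz": [0.16,0.05,0.09],"grip": 255},{"rot": [0,0,0],"xyz": [0.16,0.05,0.09],"grip": 255},{"rot": [0,0,0],"xyz": [0.16,0.05,0.09],"grip": 255},{"rot": [0,0,0],"xyz": [0.16,0.05,0.09],"grip": 255},{"rot": [0,0,0],"xyz": [0.16,0.05,0.09],"grip": 255},{"rot": [0,0,0],"xyz": [0.16,0.05,0.09],"grip": 255}]}}

```text
clock: 1.43
tool_pos: [0.5181, -0.146, 0.1092]
eef_rot: [0.79, 0.613, -0.001, 0.0]
contact_force: [-0.4, -0.4, -0.6]
opening: 0.009
finger_force: 0.0
```

```bash
python3 -c "
from h import *
go('right',.06)
im=r.snapshot('scene')[...,::-1][120:320,200:420]
cv2.imwrite('pics/a.png',cv2.resize(im,None,fx=2.5,fy=2.5))"
```

```text
right xyz [0.0059 0.0002 0.0492] rot [-0.001  0.001 -0.001] z [ 0.5181 -0.146   0.1092] F [-0.4 -0.4 -0.6] t 1.4333 q7 -0.47 op 0.009
```

View pics/a.png

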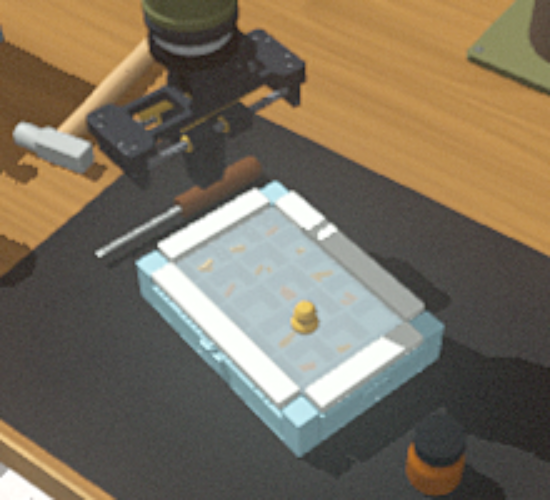

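The closed fingertips, at crop (212,165), hang above the middle of the right section at crop (215,222). The tray hasn't moved. I'll shift slightly, come down to just above it and check.

Emit:
{"api": "carry_out", "payload": {"plan": [{"rot": [0,0,0],"xyz": [0.006,0,0.02],"grip": 255},{"rot": [0,0,0],"xyz": [0.006,0,0.04],"grip": 255},{"rot": [0,0,0],"xyz": [0.006,0,0.046],"grip": 255},{"rot": [0,0,0],"xyz": [0.006,0,0.046],"grip": 255}]}}

```text
clock: 1.82
tool_pos: [0.5188, -0.1405, 0.0625]
eef_rot: [0.791, 0.612, -0.001, -0.001]
contact_force: [-0.8, 0.1, 1.0]
opening: 0.002
finger_force: 0.0
```

```bash
python3 -c "
from h import *
go('right',.05)"
```

```text
right xyz [0.0004 0.0008 0.0125] rot [-0.002  0.001 -0.002] z [ 0.5188 -0.1405  0.0625] F [-0.8  0.1  1. ] t 1.8167 q7 -0.52 op 0.002
```

Within 1 mm. I press in small steps.

Emit:
{"api": "carry_out", "payload": {"plan": [{"rot": [0,0,0],"xyz": [0,0,0.003],"grip": 255},{"rot": [0,0,0],"xyz": [0,0,0.006],"grip": 255},{"rot": [0,0,0],"xyz": [0,0,0.008],"grip": 255},{"rot": [0,0,0],"xyz": [0,0,0.01],"grip": 255},{"rot": [0,0,0],"xyz": [0,0,0.012],"grip": 255},{"rot": [0,0,0],"xyz": [0,0,0.013],"grip": 255},{"rot": [0,0,0],"xyz": [0,0,0.013],"grip": 255}]}}

```text
clock: 2.4
tool_pos: [0.5206, -0.1392, 0.0505]
eef_rot: [0.79, 0.613, 0.0, 0.0]
contact_force: [-0.6, -1.5, 3.6]
opening: 0.003
finger_force: 1.9
```

Emit:
{"api": "carry_out", "payload": {"plan": [{"rot": [0,0,0],"xyz": [0,0,0.001],"grip": 255},{"rot": [0,0,0],"xyz": [0,0,0.0015],"grip": 255},{"rot": [0,0,0],"xyz": [0,0,0.0015],"grip": 255}]}}

```text
clock: 2.65
tool_pos: [0.5206, -0.1392, 0.0503]
eef_rot: [0.79, 0.613, 0.0, 0.001]
contact_force: [-2.9, -0.1, 16.7]
opening: 0.009
finger_force: 8.8
```

It is on its stop at z 50.3 mm, with the force up to 17 N. Lifting straight off.

Emit:
{"api": "carry_out", "payload": {"plan": [{"rot": [0,0,0],"xyz": [0,0,-0.02],"grip": 255},{"rot": [0,0,0],"xyz": [0,0,-0.06],"grip": 255},{"rot": [0,0,0],"xyz": [0,0,-0.06],"grip": 255}]}}

```text
clock: 2.9
tool_pos: [0.5235, -0.139, 0.1134]
eef_rot: [0.79, 0.613, 0.003, 0.003]
contact_force: [1.2, 0.4, 0.3]
opening: 0.005
finger_force: 0.0
```

```bash
python3 -c "
from h import *
go('near',.11);go('left',.11)
cv2.imwrite('pics/b.png',cv2.resize(r.snapshot('scene')[...,::-1][150:310,220:400],None,fx=3,fy=3))"
```

```text
near xyz [ 0.1063 -0.0755  0.0029] rot [ 0.007  0.005 -1.57 ] z [ 0.5235 -0.139   0.1134] F [1.2 0.4 0.3] t 2.9 q7 -0.49 op 0.005
left xyz [ 0.213  -0.003   0.0036] rot [ 0.008 -0.001  0.   ] z [ 0.5235 -0.139   0.1134] F [1.2 0.4 0.3] t 2.9 q7 -0.49 op 0.005
```

View pics/b.png

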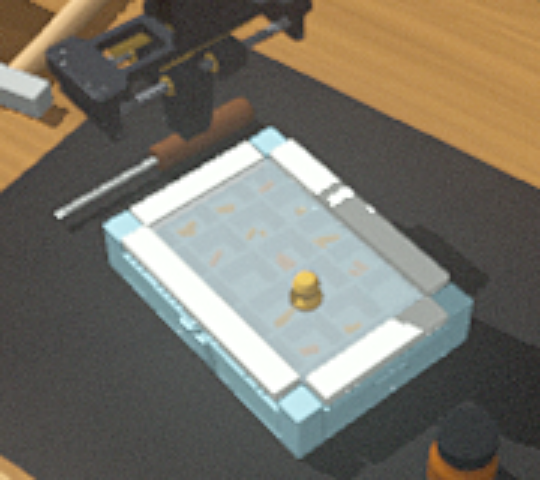

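The right section, around (205,190), now sits level with its corner blocks. The finial at (305,290) and the tray are unchanged. Next is the left section, with the same hand orientation.

Emit:
{"api": "carry_out", "payload": {"plan": [{"rot": [0,0,0],"xyz": [0.213,-0.003,0],"grip": 255},{"rot": [0,0,0],"xyz": [0.213,-0.003,0],"grip": 255},{"rot": [0,0,0],"xyz": [0.213,-0.003,0],"grip": 255},{"rot": [0,0,0],"xyz": [0.213,-0.003,0],"grip": 255},{"rot": [0,0,0],"xyz": [0.213,-0.003,0],"grip": 255},{"rot": [0,0,0],"xyz": [0.213,-0.003,0],"grip": 255},{"rot": [0,0,0],"xyz": [0.213,-0.003,0.02],"grip": 255},{"rot": [0,0,0],"xyz": [0.213,-0.003,0.02],"grip": 255}]}}

```text
clock: 3.62
tool_pos: [0.5681, 0.0691, 0.0856]
eef_rot: [0.789, 0.614, -0.002, -0.001]
contact_force: [-1.0, 0.6, -0.1]
opening: 0.006
finger_force: 0.0
```

```bash
python3 -c "
from h import *
go('left',.05)"
```

```text
left xyz [0.0005 0.0057 0.0355] rot [-0.005  0.002  0.003] z [0.5681 0.0691 0.0856] F [-1.   0.6 -0.1] t 3.6167 q7 -0.78 op 0.006
```

Emit:
{"api": "carry_out", "payload": {"plan": [{"rot": [0,0,0],"xyz": [0,0.003,0.015],"grip": 255},{"rot": [0,0,0],"xyz": [0,0.003,0.024],"grip": 255},{"rot": [0,0,0],"xyz": [0,0.003,0.027],"grip": 255},{"rot": [0,0,0],"xyz": [0,0.003,0.03],"grip": 255},{"rot": [0,0,0],"xyz": [0,0.003,0.033],"grip": 255},{"rot": [0,0,0],"xyz": [0,0.003,0.035],"grip": 255},{"rot": [0,0,0],"xyz": [0,0.003,0.036],"grip": 255},{"rot": [0,0,0],"xyz": [0,0.003,0.036],"grip": 255}]}}

```text
clock: 4.28
tool_pos: [0.5733, 0.0672, 0.0529]
eef_rot: [0.79, 0.613, 0.0, 0.0]
contact_force: [-0.1, 1.0, -0.2]
opening: 0.004
finger_force: 0.0
```

Emit:
{"api": "carry_out", "payload": {"plan": [{"rot": [0,0,0],"xyz": [0,0,0.001],"grip": 255},{"rot": [0,0,0],"xyz": [0,0,0.002],"grip": 255},{"rot": [0,0,0],"xyz": [0,0,0.003],"grip": 255},{"rot": [0,0,0],"xyz": [0,0,0.004],"grip": 255},{"rot": [0,0,0],"xyz": [0,0,0.004],"grip": 255}]}}

```text
clock: 4.7
tool_pos: [0.5736, 0.0676, 0.0504]
eef_rot: [0.79, 0.613, 0.0, 0.0]
contact_force: [-3.7, 0.2, 14.8]
opening: 0.004
finger_force: 7.5
```

On the stop. Now I lift, then work out the turn to the near side.

Emit:
{"api": "carry_out", "payload": {"plan": [{"rot": [0,0,0],"xyz": [0,0,-0.02],"grip": 255},{"rot": [0,0,0],"xyz": [0,0,-0.06],"grip": 255},{"rot": [0,0,0],"xyz": [0,0,-0.07],"grip": 255},{"rot": [0,0,0],"xyz": [0,0,-0.07],"grip": 255}]}}

```text
clock: 5.03
tool_pos: [0.5756, 0.068, 0.1217]
eef_rot: [0.79, 0.613, 0.003, 0.001]
contact_force: [0.4, -0.3, 0.5]
opening: 0.002
finger_force: 0.0
```

```bash
python3 -c "
from h import *
go('near',.12);go('far',.12);print(r.get_state()['q'].round(2))"
```

```text
near xyz [-0.1072 -0.0746  0.0009] rot [ 0.007  0.002 -1.571] z [0.5756 0.068  0.1217] F [ 0.4 -0.3  0.5] t 5.0333 q7 -0.76 op 0.002
far xyz [-0.1077  0.0698  0.0017] rot [ 0.007  0.002 -1.571] z [0.5756 0.068  0.1217] F [ 0.4 -0.3  0.5] t 5.0333 q7 -0.76 op 0.002
[-0.05  0.8  -0.25  1.81  0.33  0.57 -0.76]
```

Emit:
{"api": "carry_out", "payload": {"plan": [{"rot": [0,0,-1.57],"xyz": [-0.107,-0.0745,0],"grip": 255},{"rot": [0,0,-1.57],"xyz": [-0.107,-0.0745,0],"grip": 255},{"rot": [0,0,-1.57],"xyz": [-0.107,-0.0745,0],"grip": 255},{"rot": [0,0,-1.57],"xyz": [-0.107,-0.0745,0],"grip": 255},{"rot": [0,0,-1.57],"xyz": [-0.107,-0.0745,0],"grip": 255},{"rot": [0,0,-1.57],"xyz": [-0.107,-0.0745,0],"grip": 255},{"rot": [0,0,-1.57],"xyz": [-0.107,-0.0745,0],"grip": 255},{"rot": [0,0,-1.57],"xyz": [-0.107,-0.0745,0],"grip": 255}]}}

```text
clock: 5.7
tool_pos: [0.4737, -0.0177, 0.1176]
eef_rot: [0.397, 0.918, -0.0, -0.001]
contact_force: [0.1, 0.1, 0.7]
opening: 0.005
finger_force: 0.0
```

```bash
python3 -c "
from h import *
go('near',.08)"
```

```text
near xyz [-0.0018  0.0025  0.0376] rot [-0.    -0.002 -0.564] z [ 0.4737 -0.0177  0.1176] F [0.1 0.1 0.7] t 5.7 q7 -0.06 op 0.005
```

Emit:
{"api": "carry_out", "payload": {"plan": [{"rot": [0,0,-0.57],"xyz": [0,0,0],"grip": 255},{"rot": [0,0,-0.57],"xyz": [0,0,0],"grip": 255},{"rot": [0,0,-0.57],"xyz": [0,0,0],"grip": 255},{"rot": [0,0,-0.57],"xyz": [0,0,0.01],"grip": 255},{"rot": [0,0,-0.57],"xyz": [0,0,0.03],"grip": 255},{"rot": [0,0,-0.57],"xyz": [0,0,0.045],"grip": 255},{"rot": [0,0,-0.57],"xyz": [0,0,0.045],"grip": 255},{"rot": [0,0,-0.57],"xyz": [0,0,0.045],"grip": 255}]}}

```text
clock: 6.37
tool_pos: [0.4734, -0.0176, 0.0726]
eef_rot: [0.125, 0.992, -0.0, -0.002]
contact_force: [-0.4, -0.5, 0.7]
opening: 0.005
finger_force: 0.0
```

```bash
python3 -c "
from h import *
go('near',.05)"
```

```text
near xyz [-0.0032  0.0011  0.0226] rot [-0.001 -0.003 -0.   ] z [ 0.4734 -0.0176  0.0726] F [-0.4 -0.5  0.7] t 6.3667 q7 0.24 op 0.005
```

Emit:
{"api": "carry_out", "payload": {"plan": [{"rot": [0,0,0],"xyz": [-0.003,0,0.006],"grip": 255},{"rot": [0,0,0],"xyz": [-0.003,0,0.012],"grip": 255},{"rot": [0,0,0],"xyz": [-0.003,0,0.015],"grip": 255},{"rot": [0,0,0],"xyz": [-0.003,0,0.017],"grip": 255},{"rot": [0,0,0],"xyz": [-0.003,0,0.019],"grip": 255},{"rot": [0,0,0],"xyz": [-0.003,0,0.021],"grip": 255},{"rot": [0,0,0],"xyz": [-0.003,0,0.023],"grip": 255},{"rot": [0,0,0],"xyz": [-0.003,0,0.023],"grip": 255}]}}

```text
clock: 7.03
tool_pos: [0.4774, -0.0185, 0.0505]
eef_rot: [0.125, 0.992, -0.0, -0.0]
contact_force: [0.1, -0.3, 0.3]
opening: 0.007
finger_force: 0.0
```

Emit:
{"api": "carry_out", "payload": {"plan": [{"rot": [0,0,0],"xyz": [0,0,0.001],"grip": 255},{"rot": [0,0,0],"xyz": [0,0,0.002],"grip": 255},{"rot": [0,0,0],"xyz": [0,0,0.002],"grip": 255}]}}

```text
clock: 7.28
tool_pos: [0.4775, -0.0185, 0.0503]
eef_rot: [0.125, 0.992, -0.0, 0.001]
contact_force: [-2.8, -0.3, 20.7]
opening: 0.002
finger_force: 9.9
```

Emit:
{"api": "carry_out", "payload": {"plan": [{"rot": [0,0,0],"xyz": [0,0,-0.02],"grip": 255},{"rot": [0,0,0],"xyz": [0,0,-0.06],"grip": 255},{"rot": [0,0,0],"xyz": [0,0,-0.07],"grip": 255},{"rot": [0,0,0],"xyz": [0,0,-0.07],"grip": 255}]}}

```text
clock: 7.62
tool_pos: [0.479, -0.0182, 0.121]
eef_rot: [0.126, 0.992, 0.001, 0.002]
contact_force: [0.1, -0.5, -0.1]
opening: 0.002
finger_force: 0.0
```

```bash
python3 -c "
from h import *
go('far',.12)"
```

```text
far xyz [-0.1419  0.      0.0017] rot [ 0.002  0.005 -0.001] z [ 0.479  -0.0182  0.121 ] F [ 0.1 -0.5 -0.1] t 7.6167 q7 0.37 op 0.002
```

Emit:
{"api": "carry_out", "payload": {"plan": [{"rot": [0,0,0],"xyz": [-0.143,0,0],"grip": 255},{"rot": [0,0,0],"xyz": [-0.143,0,0],"grip": 255},{"rot": [0,0,0],"xyz": [-0.143,0,0],"grip": 255},{"rot": [0,0,0],"xyz": [-0.143,0,0],"grip": 255},{"rot": [0,0,0],"xyz": [-0.143,0,0],"grip": 255},{"rot": [0,0,0],"xyz": [-0.143,0,0.03],"grip": 255},{"rot": [0,0,0],"xyz": [-0.143,0,0.05],"grip": 255},{"rot": [0,0,0],"xyz": [-0.143,0,0.05],"grip": 255}]}}

```text
clock: 8.28
tool_pos: [0.6113, -0.0545, 0.0637]
eef_rot: [0.125, 0.992, -0.001, -0.005]
contact_force: [-0.4, -0.1, -0.1]
opening: 0.004
finger_force: 0.0
```

```bash
python3 -c "
from h import *
go('far',.05)"
```

```text
far xyz [-0.005   0.0022  0.0137] rot [-0.004 -0.009  0.001] z [ 0.6113 -0.0545  0.0637] F [-0.4 -0.1 -0.1] t 8.2833 q7 0.62 op 0.004
```

Emit:
{"api": "carry_out", "payload": {"plan": [{"rot": [0,0,0],"xyz": [-0.003,0,0],"grip": 255},{"rot": [0,0,0],"xyz": [-0.003,0,0],"grip": 255},{"rot": [0,0,0],"xyz": [-0.003,0,0],"grip": 255}]}}

```text
clock: 8.53
tool_pos: [0.6196, -0.0545, 0.0699]
eef_rot: [0.125, 0.992, 0.0, 0.001]
contact_force: [-0.5, -0.6, -0.4]
opening: 0.008
finger_force: 0.0
```

```bash
python3 -c "
from h import *
go('far',.05)"
```

```text
far xyz [ 0.0032 -0.      0.0199] rot [ 0.001  0.002 -0.   ] z [ 0.6196 -0.0545  0.0699] F [-0.5 -0.6 -0.4] t 8.5333 q7 0.63 op 0.008
```

Emit:
{"api": "carry_out", "payload": {"plan": [{"rot": [0,0,0],"xyz": [0.003,0,0.004],"grip": 255},{"rot": [0,0,0],"xyz": [0.003,0,0.009],"grip": 255},{"rot": [0,0,0],"xyz": [0.003,0,0.012],"grip": 255},{"rot": [0,0,0],"xyz": [0.003,0,0.014],"grip": 255},{"rot": [0,0,0],"xyz": [0.003,0,0.016],"grip": 255},{"rot": [0,0,0],"xyz": [0.003,0,0.018],"grip": 255},{"rot": [0,0,0],"xyz": [0.003,0,0.02],"grip": 255},{"rot": [0,0,0],"xyz": [0.003,0,0.02],"grip": 255}]}}

```text
clock: 9.2
tool_pos: [0.6159, -0.0542, 0.0504]
eef_rot: [0.126, 0.992, -0.001, 0.0]
contact_force: [-4.9, -0.9, 15.6]
opening: 0.005
finger_force: 8.0
```

Emit:
{"api": "carry_out", "payload": {"plan": [{"rot": [0,0,0],"xyz": [0,0,0.001],"grip": 255},{"rot": [0,0,0],"xyz": [0,0,0.002],"grip": 255},{"rot": [0,0,0],"xyz": [0,0,0.002],"grip": 255}]}}

```text
clock: 9.45
tool_pos: [0.6159, -0.0542, 0.0503]
eef_rot: [0.126, 0.992, -0.001, 0.001]
contact_force: [-9.2, -2.5, 29.1]
opening: 0.006
finger_force: 14.5
```

Emit:
{"api": "carry_out", "payload": {"plan": [{"rot": [0,0,0],"xyz": [0,0,-0.02],"grip": 255},{"rot": [0,0,0],"xyz": [0,0,-0.06],"grip": 255},{"rot": [0,0,0],"xyz": [0,0,-0.1],"grip": 255},{"rot": [0,0,0],"xyz": [0.13,0,-0.15],"grip": 255},{"rot": [0,0,0],"xyz": [0.13,0,-0.2],"grip": 255},{"rot": [0,0,0],"xyz": [0.13,0,-0.2],"grip": 255},{"rot": [0,0,0],"xyz": [0.13,0,-0.2],"grip": 255},{"rot": [0,0,0],"xyz": [0.13,0,-0.2],"grip": 255}]}}

```text
clock: 10.12
tool_pos: [0.4871, -0.0194, 0.2508]
eef_rot: [0.123, 0.992, -0.0, 0.002]
contact_force: [-0.3, -0.7, -0.7]
opening: 0.008
finger_force: 0.0
```

```bash
python3 -c "
from h import *
im=r.snapshot('scene')[...,::-1]
cv2.imwrite('pics/c.png',cv2.resize(im[150:330,210:410],None,fx=3.3,fy=3.3,interpolation=cv2.INTER_CUBIC))
hsv=cv2.cvtColor(np.ascontiguousarray(im),cv2.COLOR_BGR2HSV);m=((hsv[...,1]<22)&(hsv[...,2]>190)).astype(np.uint8)
N,l,s,c=cv2.connectedComponentsWithStats(m,connectivity=4)
for i in range(1,N):
    if s[i,4]>100 and 255<c[i][0]<390 and 185<c[i][1]<305:
        q=cv2.findContours((l==i).astype(np.uint8),0,1)[0][0][:,0]
        print(s[i],[cv2.minAreaRect(cast('scene',q,z)[:,:2].astype(np.float32)) for z in (.05,)])
print(r.get_state()['tool_pos'])"
```

```text
[264 197  44  28 358] [((0.5189058184623718, -0.14069822430610657), (0.024121714755892754, 0.1166805699467659), 75.55091857910156)]
[309 198  60  51 714] [((0.47823095321655273, -0.018761754035949707), (0.18795275688171387, 0.030013136565685272), 75.64530944824219)]
[261 204  59  79 864] [((0.5621535778045654, -0.03986576944589615), (0.18801379203796387, 0.13798287510871887), 75.2083969116211)]
[322 249  47  35 502] [((0.5731219053268433, 0.06812375038862228), (0.02591347135603428, 0.11829761415719986), 76.5413589477539)]
[ 0.48944712 -0.02080808  0.24911872]
```

View pics/c.png

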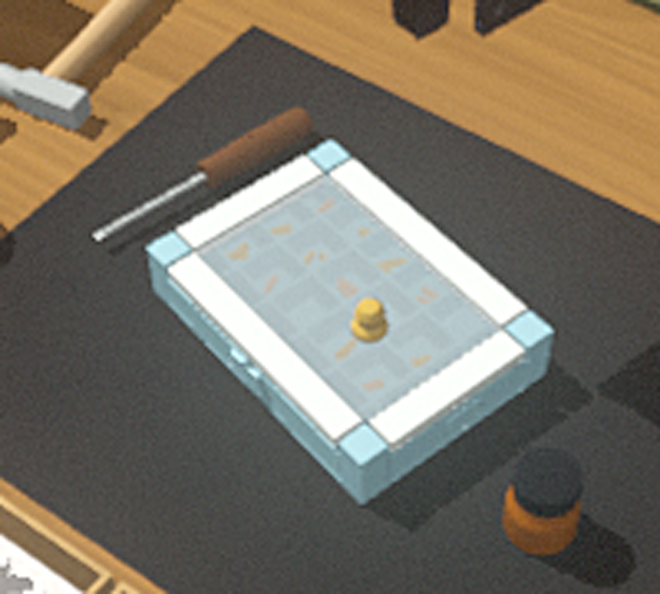

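All four sections are level with the corner blocks (330,155), (168,248), (362,443) and (528,330). The finial at (369,318), the jar and the driver are unmoved, and the hand is clear.

```bash
python3 -c "
from plant import r
print(r.finish_job())"
```

```text
the job is handed in; nothing more can be done
None
```

All four rim sections are pressed onto their stops, level with the corner blocks. In the last picture the tray, the brass piece, the jar and the driver were where they started. The hand was clear about 0.25 m up, and I handed the job in at about 10 s.

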